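# Pin the platen, then hold the ball tray level above it while the load cell is zeroed

## Robot

A 6-joint arm with a two-finger parallel gripper is mounted at the origin on the work surface. World frame = base frame: x ahead of the robot, y to its left, z up, the work surface at z = 0. Lengths are in m, angles in rad, forces in N, time in s.
With the tool pointing down it reaches from about 0.35 to 0.925 m from the base axis. Payload 6.4 kg.
Tool frame: the origin (TCP) lies midway between the tips of the shut fingers; the grasp point (between the pads) lies 19 mm behind it; z points along the fingers, x is the direction in which the jaws open and shut, and the axes are right-handed (so a half turn about z gives the same grasp; the last joint's range is limited). The gripper opens to 94 mm and grips with 3 to 60 N. Pads are 16 mm wide; open, the fingers measure 119 mm over their backs; the gripper's body (75 mm by 177 mm) begins 78 mm behind the grasp point.
Start: joints at [-1.428, 0.245, 1.558, -0, 1.339, -0.174], TCP at [0.202, -0.618, 0.205] pointing down, gripper open.
Joint ranges: [-3.13, 3.13], [-1.02, 2.26], [0.13, 2.54], [-0.95, 4.09], [0.21, 2.88], [-2.74, 2.74]. Speed limits (rad/s): [2.57, 2.57, 3.14, 3.14, 3.14, 3.14].

## Interface

Orientations are given as a unit quaternion [x, y, z, w].
In Python, from station import r gives the robot as it stands. The module is installed in compiled form; this text tells all that it offers.
- The arm moves only by the tool jog_arm, never from a script. Its argument "plan" is a list of rows, each a list of 4 numbers: the shift along the world's x, y, z in m, then the turn about the world's z in degrees. In form: [[x, y, z, yaw], ...]. A call has 1 to 20 rows; each row is the pose to reach, as a shift and turn from the pose commanded when the call began; what a row does not reach only later rows make up. A row lasts 1/8 s, in which the tool goes at most 62.5 mm and 10.7 degrees, less where a joint would pass 70% of its speed; a pose out of reach is approached as far as the arm can. A call with a gripper value outside its range is refused whole. "hand" is the finger opening in m, from 0 to 0.094, set as the call begins (left out, the last holds). The fingers move at their own pace and stop on an object; "grip_force" is the grip in N (left out, the last holds). Time passes only in rows, so rows that repeat a pose let the fingers close. It gives the time, the measured TCP pose, the force and the opening at its end, in the units of the state.
- r.read_state(): the state, without advancing time (a new reading comes with each control period).
- r.camera(name): name is "side" or "top" or "wrist"; returns a dict with "image" (400x640x3 uint8, red, green, blue), "intrinsics" (3x3 intrinsics, pixels), "eye" and "orientation" of the camera in the world. Camera axes: x right, y up, looking along -z (the intrinsics and any distortion apply to the point x, -y, -z); pixel columns grow to the right and rows downward; lengths in m; the calibration is good to about 2 mm. A picture is of the moment at which its call begins. There is no depth.
- r.finish_job(): hands the job in, once; it reports no verdict.
Trained networks look in a picture, given as the dict that the camera call returned (one of the last four; its "shot" number tells which), for a name from the list of things; names that differ only in an ending like _2 or _b are one class to them, and where a whole thing is asked for, a point or a joint stands for the part that bears it (a point fixed in the world has none). Each returns a list of dicts, best first, with "conf" (0 to 1); they miss things now and then, are a little off and sometimes report something else, mostly with a low value. They report only what shows in the picture. A call takes as long as a camera call. They do not tell look-alikes from the thing itself.
- r.spot_in(picture, label): "rect" ([left, top, width, height] in pixels, round what is visible of it).
- r.trace(picture, label): "mask" (400x640 bool, what is visible of it) and "rect" ([left, top, width, height] in pixels, round what is visible of it).
The state is a dict: "time": time; "q": joint angles; "qd": joint speeds; "joint_efforts": joint torques, N m; "tcp_pos": TCP position; "eef_rot": TCP orientation; "contact_force": force on the tool from outside, world axes, zero at the start; "torque": the same for the moment, N m; "grip_width": finger opening in m.
Only numpy, scipy, OpenCV 4.12 (cv2) and the standard library are available. Lean on these libraries where they do the work, as an engineer would, in place of code of your own. Each camera call takes 0.05 s, during which the arm holds its last target.

## Task

Set up the compression bench: take the big-knobbed locating pin out of its holder, push it fully home through the hole in the platen's flange and let go of it. Then lift the tray with the loose steel ball by its upright handle, keep it level so that the ball stays in its pocket, and hold it level and still, centred over the round platen with its underside about 40 mm above the platen's face and touching nothing but the gripper; finish while still holding it there. Leave the other things on the bench where they are.

Things in the scene. Friction and masses are not known exactly. Their poses are not given: they have to be found in the camera images.
- pin_knob (a point): Centre of the round knob (24 mm diameter, 50 mm tall) of a loose metal locating pin, 60 to 120 g, upright in its holder. Below the knob: shank 12 mm diameter, 30 mm long, last 5 mm tapered to 7 mm. The knob's flat underside is the shoulder, 25 mm below this point; the tip is 55 mm below. Shoulder rests on the holder's top at first, on the flange when fully home. z runs tip to knob.
- holder: Fixed black plastic pin holder, 50 (x) by 130 (y) by 34 mm high; origin: centre of its underside. The pin stands at x 0, y +40 mm, its shoulder on the top face, shank in a 15.5 mm hole. Two small flat pin heads (5 mm high) at y -12 and -45 mm are fixed to it. It is on the robot's left or right, opposite the tray.
- flange_hole (a point): Centre of the mouth of the hole in the platen's flange (flat steel tongue, 50 mm wide, pointing from the platen's foot towards the robot), on its top face 30 mm above the bench. Vertical round hole, 15.5 mm diameter, 2 mm chamfer, on through the plate below: 30 mm deep in all, so the pin's shoulder lands on the flange. x points to the platen, z up. Fixed.
- platen_top (a point): Centre of the top face of the round steel platen, 70 mm diameter, 60 mm above the bench, on a stem, 100 mm from the flange hole along the fixture's x. Its perforated aluminium plate is 220 (x) by 170 by 20 mm, fixed, may be turned, centred 40 mm from the platen's axis towards the hole. Two black clamp blocks (42 mm above the bench) on the plate's far corners.
- tray_mid (a point): Middle of the handle of the loose aluminium ball tray (200 to 310 g), 35 mm above its underside. Tray: slab 130 (x) by 80 (y) by 8 mm, flat on the bench at first; in its centre an upright flat handle 34 mm long (x), 12 mm thick (y), top 70 mm above the underside. Grip it across its thickness (y). z up when level.
- ball_pocket (a point): Centre of the floor of the tray's round pocket that holds the ball, 42 mm from the handle's centre along the tray's x, 5 mm above the underside. Pocket 28 mm in diameter, 3 mm deep; a twin at x = -42 mm is empty.
- ball_center (a point): Centre of the loose steel ball, 22 mm in diameter, 43 g, that lies in the tray's pocket, free to roll about in it, and rolls out if the tray tips by some 40 degrees or is jerked.
- handset: Bystander, leave alone: phone-like specimen, 68 x 138 x 8 mm; origin at its underside.
- weight: Bystander, leave alone: small steel weight with a knob, 30 mm wide, 38 mm high; origin at its underside.
- spacer: Bystander, leave alone: steel spacer ring, 28 mm wide, 20 mm high; origin at its underside.
- driver: Bystander, leave alone: screwdriver; origin at its underside.
- jar: Bystander, leave alone: closed jar, 56 mm wide, 65 mm high; origin at its underside.
- fixture: The whole fixed fixture (plate, flange, platen); origin at the centre of the plate's underside, x from the flange hole to the platen.
- tray: The ball tray as a body; origin at the centre of its underside, axes as for tray_mid.
- pin: The locating pin as a body; origin at its tip.
There are look-alikes about, which are no part of the job. What is shaped like the tray but green is not meant.

How it is judged:
By the outcome, as a careful person would: the job done as asked, in the order asked, and still so for the second after the job is handed in, while the arm keeps its last pose, push and grip.
It also fails if it takes over 58 s, if anything falls off the work surface, if the arm or the gripper's body presses on something with over 40 N, if the wrist force passes 120 N, or if a joint passes its speed limit or range.

## Working session

There is one attempt and no reset: what is moved stays moved. The work goes in short steps, Python scripts to look and compute and a tool call to move; the robot and the scene stay as the last step left them, time stands still between calls to the robot, and variables do not carry over. Pictures are saved under pics/ and viewed, and the job is handed in when it is done.

Besides the shell and the picture viewer there is one more tool, called after ">>>" as a command line: name --pt "numbers of a row" for each row, then --argument value for the rest. jog_arm: Moves the arm, as the interface text tells. Its arguments: {"type":"object","properties":{"plan":{"type":"array"},"hand":{"type":"number"},"grip_force":{"type":"number"}},"required":["plan"]}

```bash
mkdir -p pics
cat > h.py <<'E'
import numpy as np, cv2, pickle
from station import r
from scipy.spatial.transform import Rotation as R
def save(p,n): cv2.imwrite('pics/'+n+'.png',cv2.cvtColor(p['image'],cv2.COLOR_RGB2BGR))
def ray(p,u,v):
    K=np.array(p['intrinsics']);d=np.linalg.inv(K)@[u,v,1];d=np.array([d[0],-d[1],-d[2]])
    o=p['orientation'];M=R.from_quat(o).as_matrix() if np.size(o)==4 else np.array(o)
    return np.array(p['eye']),M@d
def atz(p,u,v,z):
    e,d=ray(p,u,v);return e+d*(z-e[2])/d[2]
def proj(p,X):
    o=p['orientation'];M=R.from_quat(o).as_matrix() if np.size(o)==4 else np.array(o)
    c=M.T@(np.array(X)-p['eye']);K=np.array(p['intrinsics']);q=K@[c[0],-c[1],-c[2]];return q[:2]/q[2]
E
python3 - <<'E'
from h import *
print({k:np.round(v,3) for k,v in r.read_state().items()})
for n in ['top','side']:
    p=r.camera(n);save(p,n+'0');print(n,{k:v for k,v in p.items() if k!='image'})
    for l in ['pin_knob','holder','flange_hole','platen_top','tray_mid','ball_center','tray','ball_pocket','jar','weight']:
        print(l,[(np.round(d['rect']).astype(int).tolist(),round(d['conf'],2)) for d in r.spot_in(p,l)][:4])
E
```

```text
{'time': np.float64(0.0), 'q': array([-1.428,  0.246,  1.559, -0.   ,  1.339, -0.174]), 'qd': array([-0.001, -0.001,  0.003,  0.001,  0.001,  0.   ]), 'joint_efforts': array([ 0.0000e+00, -4.1584e+01, -3.1460e+01,  6.9000e-02,  3.3000e-02,
       -0.0000e+00]), 'tcp_pos': array([ 0.202, -0.617,  0.204]), 'eef_rot': array([ 0.81 , -0.587, -0.001, -0.001]), 'contact_force': array([ 0.237, -0.433,  0.032]), 'torque': array([-0.01 ,  0.02 , -0.053]), 'grip_width': np.float64(0.094)}
top {'intrinsics': array([[416.68028558,   0.        , 321.82489941],
       [  0.        , 416.68028558, 200.9891407 ],
       [  0.        ,   0.        ,   1.        ]]), 'eye': array([ 0.43020661, -0.06482585,  1.39336177]), 'orientation': array([-0.02474001,  0.01105148,  0.70907649, -0.70461077]), 'shot': 1}
pin_knob [([196, 179, 11, 9], 0.44)]
holder [([197, 170, 43, 23], 0.61)]
flange_hole [([257, 223, 10, 9], 0.75), ([280, 139, 54, 72], 0.61), ([370, 171, 38, 40], 0.57)]
platen_top [([281, 140, 56, 70], 0.8), ([195, 178, 11, 7], 0.27)]
tray_mid [([371, 165, 41, 48], 0.89), ([427, 195, 39, 41], 0.76),
[... 707 characters left out ...]
rray([-0.10946413,  0.5031136 ,  0.84120112, -0.16515141]), 'shot': 2}
pin_knob [([211, 295, 16, 30], 0.64)]
holder []
flange_hole [([324, 176, 42, 31], 0.67), ([233, 208, 109, 60], 0.57)]
platen_top [([237, 210, 106, 63], 0.84)]
tray_mid [([321, 176, 48, 30], 0.9), ([368, 160, 40, 28], 0.87), ([346, 242, 58, 47], 0.76)]
ball_center [([326, 191, 10, 7], 0.59)]
tray [([352, 238, 52, 53], 0.81), ([325, 175, 43, 33], 0.8), ([365, 158, 40, 31], 0.64), ([454, 204, 14, 0], 0.44)]
ball_pocket [([322, 182, 46, 30], 0.87), ([346, 245, 57, 43], 0.87), ([368, 162, 40, 25], 0.76)]
jar [([206, 203, 24, 28], 0.66), ([287, 193, 11, 15], 0.64), ([322, 180, 46, 26], 0.25)]
weight [([282, 194, 14, 14], 0.63)]
```

View pics/top0.png

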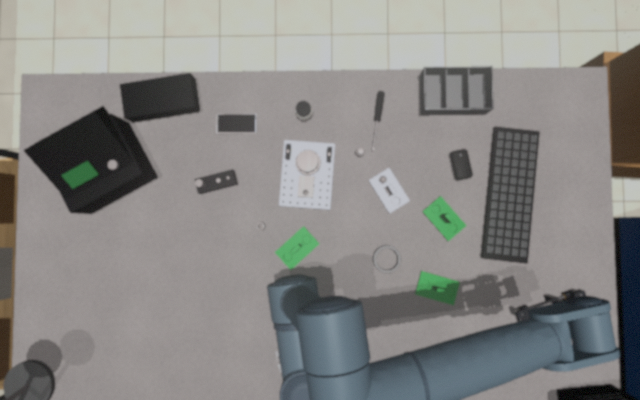

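View pics/side0.png

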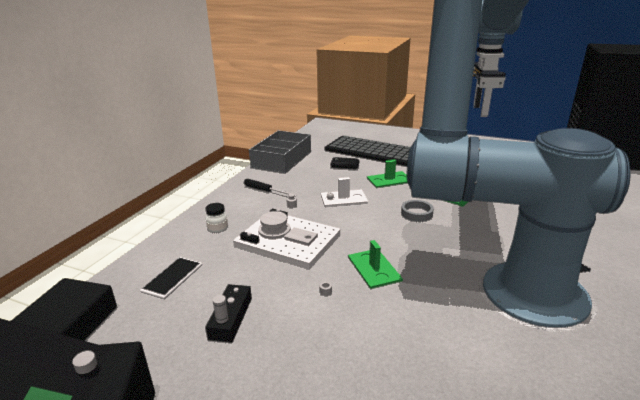

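Run:
```python
import cv2
a=cv2.imread('pics/top0.png');b=cv2.imread('pics/side0.png')
cv2.imwrite('pics/c_top.png',cv2.resize(a[125:320,185:475],(800,538),interpolation=cv2.INTER_CUBIC))
cv2.imwrite('pics/c_side.png',cv2.resize(b[150:340,190:475],(800,533),interpolation=cv2.INTER_CUBIC))
```

```text
(no output)
```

View pics/c_top.png

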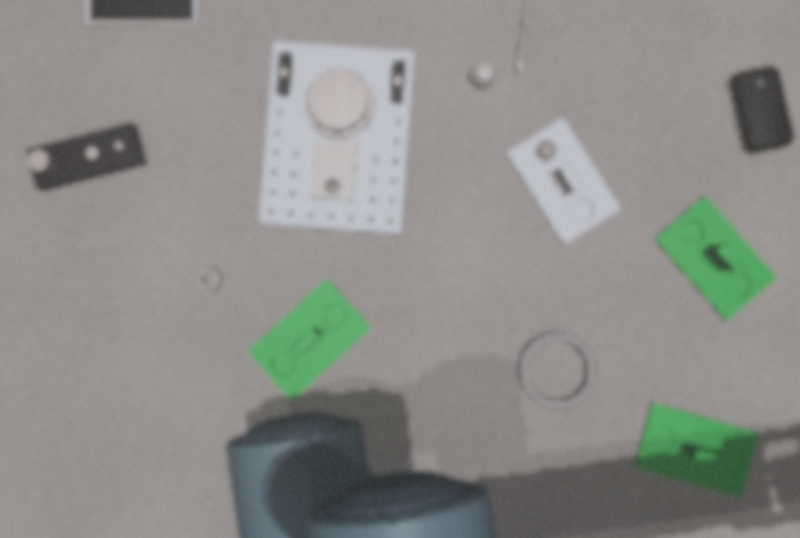

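View pics/c_side.png

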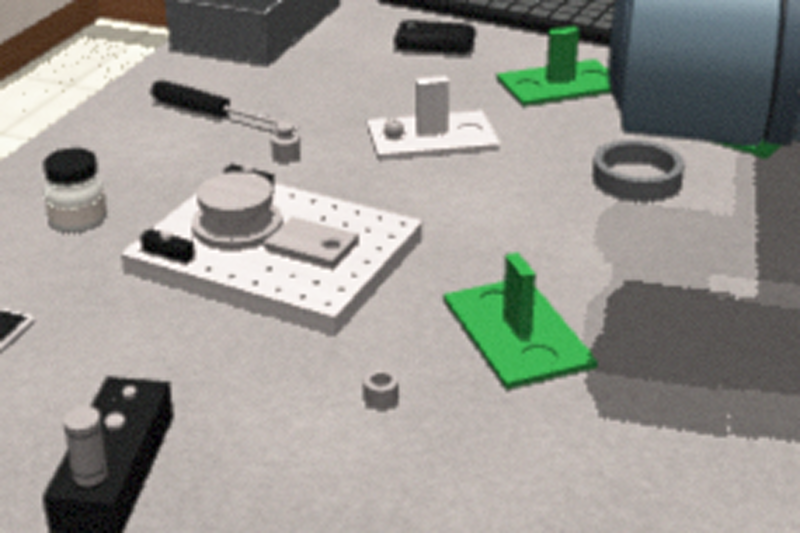

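Run:
```python
from h import *
p=r.camera('top');s=r.camera('side');
c=lambda u,v:(185+u/2.7586,125+v/2.7586)
def tri(a,b):
    e1,d1=ray(p,*a);e2,d2=ray(s,*b)
    A=np.stack([d1,-d2],1);t=np.linalg.lstsq(A,e2-e1,rcond=None)[0]
    x,y=e1+d1*t[0],e2+d2*t[1];return (x+y)/2,np.linalg.norm(x-y)
s_=lambda u,v:(190+u/2.807,150+v/2.807)
print('knobtop',tri(c(38,158),s_(84,414)))
print('platen',atz(p,*c(338,98),.06),tri(c(338,98),s_(236,190)))
print('hole',atz(p,*c(333,185),.03),tri(c(333,185),s_(332,244)))
print('plate corners z.02',[atz(p,*c(*k),.02)[:2].round(4) for k in [(274,41),(414,52),(401,234),(259,221)]])
print('holder corners z.034',[atz(p,*c(*k),.034)[:2].round(4) for k in [(26,150),(136,123),(147,162),(40,190)]])
print('tray corners z.008',[atz(p,*c(*k),.008)[:2].round(4) for k in [(508,152),(564,118),(621,209),(568,244)]])
print('ball',atz(p,*c(545,150),.016),'handle',tri(c(560,178),s_(431,80)))
# networks
for n,q in (('top',p),('side',s)):
  for l in ['tray','holder','pin','platen_top','fixture']:
    for d in r.trace(q,l)[:4]:
        m=d['mask'];ys,xs=np.nonzero(m)
        print(n,l,round(d['conf'],2),xs.mean().round(1),ys.mean().round(1),m.sum(),cv2.minAreaRect(np.stack([xs,ys],1).astype(np.float32)))
```

```text
knobtop (array([0.55882214, 0.350398  , 0.08434307]), np.float64(0.0002661734683660837))
platen [0.62873319 0.00612908 0.06      ] (array([0.62945013, 0.00642447, 0.05760506]), np.float64(0.0007854579420912937))
hole [0.52907506 0.01410652 0.03      ] (array([0.52990719, 0.01454144, 0.02665855]), np.float64(0.0012696218866199605))
plate corners z.02 [array([0.7046, 0.0853]), array([ 0.6896, -0.0836]), array([ 0.4705, -0.0664]), array([0.4872, 0.1036])]
holder corners z.034 [array([0.5734, 0.3808]), array([0.6047, 0.249 ]), array([0.5579, 0.2356]), array([0.5253, 0.3635])]
tray corners z.008 [array([ 0.5691, -0.1963]), array([ 0.6098, -0.2643]), array([ 0.4992, -0.331 ]), array([ 0.4576, -0.2669])]
ball [ 0.57034048 -0.23983139  0.016     ] handle (array([ 0.53279627, -0.24899337,  0.073709  ]), np.float64(0.0015307273982117643))
top tray 0.91 443.6 217.6 947 ((443.5530700683594, 217.70355224609375), (39.79249572753906, 24.364669799804688), 48.8140754699707)
top tray 0.82 436.3 286.9 1065 ((436.4081115722656, 287.0486755371094), (41.686676025390625, 26.467729568481445), 17.10272598266
[... 1042 characters left out ...]
.146728515625, 191.74742126464844), (28.27558135986328, 45.45124816894531), 83.2901611328125)
side tray 0.58 460.3 203.0 46 ((459.5, 203.0), (4.0, 11.0), 90.0)
side holder 0.7 229.4 314.9 1369 ((227.87942504882812, 313.445556640625), (30.369224548339844, 64.76611328125), 24.304548263549805)
side pin 0.54 220.1 308.8 283 ((220.29232788085938, 308.83843994140625), (26.295364379882812, 11.535228729248047), 82.87498474121094)
side platen_top 0.63 287.5 238.6 3855 ((286.1683349609375, 237.48617553710938), (98.86491394042969, 50.30084228515625), 18.13808250427246)
side fixture 0.93 287.3 238.6 3844 ((285.553466796875, 237.40338134765625), (98.5844955444336, 50.158546447753906), 17.650123596191406)
```

>>> jog_arm --pt "0.04 0.04 0.02 2" --pt "0.08 0.08 0.04 5" --pt "0.12 0.12 0.06 8" --pt "0.16 0.16 0.08 11" --pt "0.2 0.2 0.1 14" --pt "0.24 0.24 0.1 14" --pt "0.27 0.27 0.1 14" --pt "0.29 0.29 0.1 14" --pt "0.29 0.29 0.1 14" --pt "0.29 0.29 0.1 14" --hand 0.06

```text
time: 2.95
tcp_pos: [0.4921, -0.3282, 0.3054]
eef_rot: [0.875, -0.484, -0.0, 0.0]
contact_force: [0.1, -0.8, -0.7]
grip_width: 0.0599
```

Run:
```python
from h import *
s=r.read_state();print(s['time'],s['tcp_pos'],s['eef_rot'],s['q'])
p=r.camera('wrist');save(p,'w1');print(p['eye'],p['orientation'],p['intrinsics'][0])
for X in [(0.534,-0.2646,.07),(.570,-.24,.016),(0.534,-0.2646,0)]:print(proj(p,X))
```

```text
2.95 [ 0.49206871 -0.32818149  0.30544172] [ 8.75161575e-01 -4.83830734e-01 -5.41396199e-05  1.91776285e-04] [-7.79544065e-01  4.33694821e-02  1.60028344e+00 -3.99603570e-04
  1.49793999e+00  2.30538277e-01]
[ 0.54899364 -0.29239652  0.48335222] [-0.10291851  0.05729273 -0.48034855  0.86913209] [307.16838987   0.         322.41994948]
[298.53216212 123.50274995]
[299.67393107  92.63753754]
[302.02789057 123.74129029]
```

View pics/w1.png

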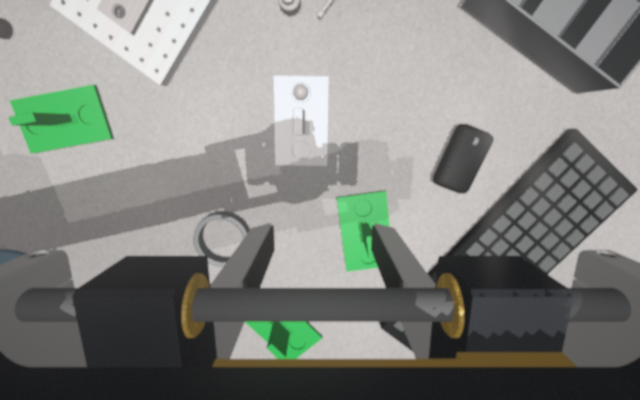

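Run:
```python
from h import *
p=r.camera('wrist')
im=p['image'];c=cv2.resize(im[50:190,230:370],(700,700),interpolation=cv2.INTER_CUBIC);cv2.imwrite('pics/w1c.png',cv2.resize(c[...,::-1],(600,600)))
for d in r.trace(p,'tray')[:3]: print(d['conf'],d['rect'])
```

```text
0.96 [10.3, 87.4, 103.9, 63.9]
0.94 [338.2, 190.7, 50.5, 82.6]
0.71 [272.2, 73.3, 57.8, 92.6]
```

View pics/w1c.png

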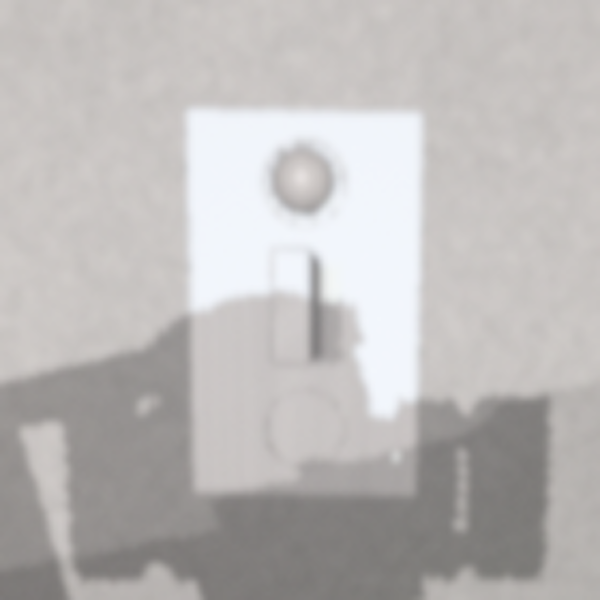

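Run:
```python
from h import *
p=r.camera('wrist')
k=140/600
c=np.array([atz(p,230+u*k,50+v*k,.008) for u,v in [(187,110),(423,112),(416,495),(195,493)]])
print(c.round(4),c.mean(0))
m1=(c[0]+c[1])/2;m2=(c[2]+c[3])/2;d=m1-m2;print(np.degrees(np.arctan2(d[1],d[0])),np.linalg.norm(d))
print('handle top',atz(p,230+292*k,50+304*k,.07),'ball',atz(p,230+302*k,50+181*k,.016))
q=R.from_quat(r.read_state()['eef_rot']).as_matrix()[:,0];print('jaw',np.degrees(np.arctan2(q[1],q[0])))
```

```text
[[ 0.5702 -0.1954  0.008 ]
 [ 0.6121 -0.2635  0.008 ]
 [ 0.5009 -0.3309  0.008 ]
 [ 0.4591 -0.2628  0.008 ]] [ 0.53558854 -0.26316037  0.008     ]
31.224098890964815 0.13002255507719726
handle top [ 0.53637528 -0.26287828  0.07      ] ball [ 0.57098745 -0.24111291  0.016     ]
jaw -57.93662486250294
```

>>> jog_arm --pt "0.0 0.03 0 4" --pt "0.0 0.08 0 10" --pt "0.0 0.13 0 17" --pt "0.0 0.18 0 24" --pt "0.0 0.23 -0.02 31" --pt "0.0 0.27 -0.04 38" --pt "0.0 0.29 -0.06 42" --pt "0.0 0.3 -0.06 42" --pt "0 0.3 -0.06 42" --pt "0 0.3 -0.06 42"

```text
time: 4.4
tcp_pos: [0.4931, -0.0287, 0.2466]
eef_rot: [0.99, -0.139, 0.001, 0.0]
contact_force: [-0.6, 0.7, 0.6]
grip_width: 0.0602
```

Run:
```python
from h import *
s=r.read_state();print(s['time'],s['tcp_pos'],s['qd'].round(3))
p=r.camera('wrist');save(p,'w2');pickle.dump(p,open('w2.pkl','wb'))
for X in [(0.529,0.014,.03),(.6287,.006,.06)]:print(proj(p,X))
```

```text
4.4 [ 0.49314233 -0.02867717  0.24663531] [-0.004  0.     0.003 -0.    -0.002 -0.003]
[340.3875586  138.70386041]
[427.24299603 122.40431172]
```

View pics/w2.png

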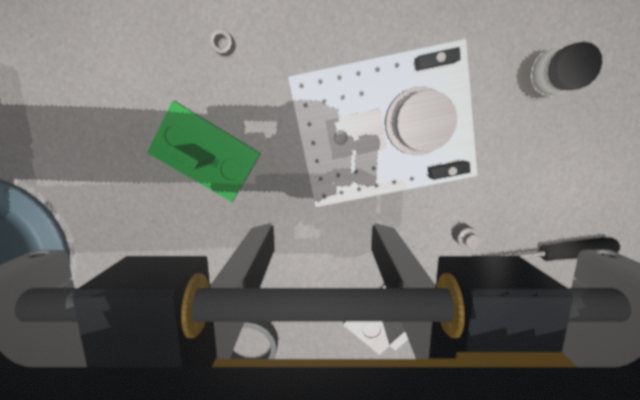

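Run:
```python
from h import *
p=pickle.load(open('w2.pkl','rb'))
c=cv2.resize(p['image'][70:180,300:480],(792,484),interpolation=cv2.INTER_CUBIC);cv2.imwrite('pics/w2c.png',c[...,::-1])
```

```text
(no output)
```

View pics/w2c.png

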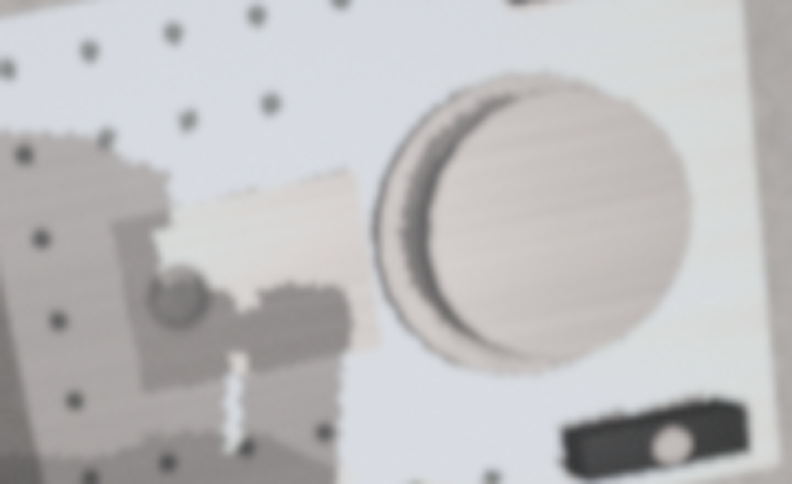

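Run:
```python
from h import *
p=pickle.load(open('w2.pkl','rb'))
f=lambda u,v,z:atz(p,300+u/4.4,70+v/4.4,z)
h=f(180,295,.03);t=f(559,224,.06);d=t-h;print(h,t,np.linalg.norm(d[:2]),np.degrees(np.arctan2(d[1],d[0])))
```

```text
[0.53016856 0.01580065 0.03      ] [0.62881185 0.00770456 0.06      ] 0.09897497602826251 -4.692001056852847
```

>>> jog_arm --pt "0.01 0.03 0 4" --pt "0.02 0.08 0 8" --pt "0.03 0.13 0 13" --pt "0.05 0.18 0 18" --pt "0.06 0.23 0 23" --pt "0.07 0.28 0 28" --pt "0.08 0.31 0 30" --pt "0.08 0.32 0 30" --pt "0.08 0.32 0 30" --pt "0.08 0.32 0 30"

```text
time: 5.7
tcp_pos: [0.5726, 0.2911, 0.2456]
eef_rot: [0.992, 0.122, 0.0, 0.0]
contact_force: [0.0, -0.9, -1.0]
grip_width: 0.0603
```

Run:
```python
from h import *
s=r.read_state();print(s['time'],s['tcp_pos'],s['eef_rot'])
p=r.camera('wrist');save(p,'w3');pickle.dump(p,open('w3.pkl','wb'))
for X in [(0.558,0.349,.084),(.558,.349,.034)]:print(proj(p,X))
for l in ['pin_knob','pin','holder']: print(l,[(d['conf'],d['rect']) for d in r.spot_in(p,l)][:3])
c=cv2.resize(p['image'][60:240,220:420],(800,720)[:2],interpolation=cv2.INTER_CUBIC);cv2.imwrite('pics/w3c.png',cv2.resize(c[...,::-1],(660,594)))
```

```text
5.7 [0.57255998 0.29107457 0.24562742] [9.92493251e-01 1.22299356e-01 8.87208907e-06 1.17911957e-04]
[322.59180108 132.65070545]
[322.5762173 131.7249999]
pin_knob [(0.91, [311.7, 122.7, 22.0, 18.6])]
pin [(0.83, [313.3, 117.6, 20.9, 21.7])]
holder [(0.86, [302.7, 111.3, 41.3, 104.2])]
```

View pics/w3c.png

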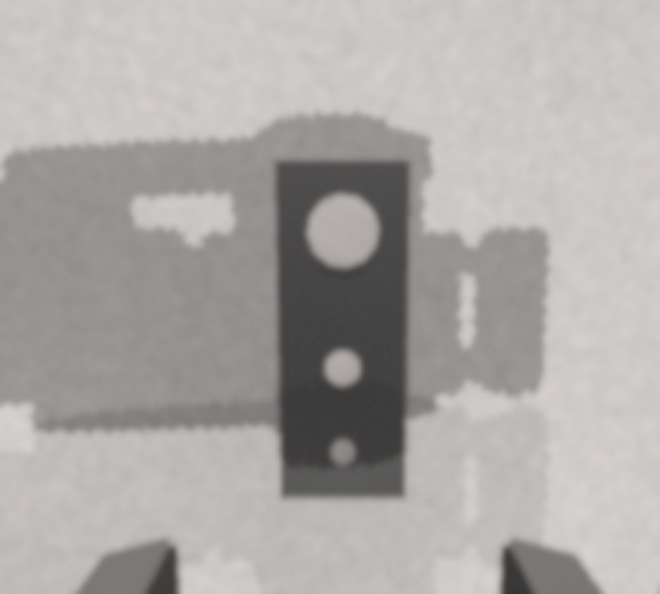

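Run:
```python
from h import *
p=pickle.load(open('w3.pkl','rb'))
x=atz(p,323.9,130.0,.084);print(x,x-r.read_state()['tcp_pos'])
f=lambda u,v:atz(p,220+u/3.3,60+v/3.3,.034)
c=np.array([f(*k) for k in [(276,162),(409,162),(404,496),(282,496)]]);m=c.mean(0);d=(c[0]+c[1]-c[2]-c[3])/2;print(m,d,m+.04*d/np.linalg.norm(d))
```

```text
[0.55868939 0.3520545  0.084     ] [-0.01388204  0.06052136 -0.16167219]
[0.56858722 0.31347467 0.034     ] [-0.03141061  0.1240496   0.        ] [0.55876868 0.35225091 0.034     ]
```

>>> jog_arm --pt "-0.007 0.03 0 0" --pt "-0.014 0.06 -0.01 0" --pt "-0.014 0.06 -0.05 0" --pt "-0.014 0.06 -0.09 0" --pt "-0.014 0.06 -0.13 0" --pt "-0.014 0.06 -0.165 0" --pt "-0.014 0.06 -0.185 0" --pt "-0.014 0.06 -0.195 0" --pt "-0.014 0.06 -0.2 0" --pt "-0.014 0.06 -0.2 0" --pt "-0.014 0.06 -0.2 0"

```text
time: 7.28
tcp_pos: [0.5592, 0.3527, 0.0467]
eef_rot: [0.992, 0.123, 0.001, -0.0]
contact_force: [-0.4, -0.6, -0.1]
grip_width: 0.0601
```

>>> jog_arm --pt "0 0 0 0" --pt "0 0 0 0" --pt "0 0 0 0" --pt "0 0 0 0" --pt "0 0 0 0" --pt "0 0 0 0" --pt "0 0 0 0" --hand 0.0 --grip_force 30

```text
time: 8.15
tcp_pos: [0.5585, 0.3523, 0.0455]
eef_rot: [0.992, 0.123, -0.0, -0.0]
contact_force: [-0.5, 0.1, 1.0]
grip_width: 0.0234
```

>>> jog_arm --pt "0 0 0.01 0" --pt "0 0 0.035 0" --pt "0 0 0.065 0" --pt "0 0 0.085 0" --pt "-0.002 -0.02 0.09 0" --pt "-0.006 -0.06 0.09 0" --pt "-0.01 -0.11 0.09 0" --pt "-0.014 -0.16 0.09 0" --pt "-0.018 -0.21 0.09 0" --pt "-0.022 -0.26 0.085 0" --pt "-0.025 -0.3 0.075 0" --pt "-0.028 -0.325 0.065 0" --pt "-0.0285 -0.337 0.06 0" --pt "-0.0285 -0.337 0.055 0" --pt "-0.0285 -0.337 0.055 0" --pt "-0.0285 -0.337 0.055 0"

```text
time: 10.15
tcp_pos: [0.5302, 0.0161, 0.1006]
eef_rot: [0.992, 0.124, 0.0, 0.0]
contact_force: [0.1, 0.0, -1.5]
grip_width: 0.0236
```

Run:
```python
from h import *
s=r.read_state();print(s['time'],s['tcp_pos'],s['eef_rot'],s['grip_width'])
t=s['tcp_pos']
p=r.camera('wrist');save(p,'w4');q=r.camera('side');save(q,'s4')
for X in [(0.53,0.015,.03),(t[0],t[1],t[2]-.0415)]:print(proj(p,X),proj(q,X))
c=cv2.resize(q['image'][170:290,220:380],(800,600),interpolation=cv2.INTER_CUBIC);cv2.imwrite('pics/s4c.png',c[...,::-1])
```

```text
10.15 [0.53017535 0.01611245 0.10064577] [9.92301348e-01 1.23846724e-01 1.51228372e-04 5.50032460e-06] 0.023592949437966703
[322.13578641 209.25304999] [308.37813625 235.8997205 ]
[322.70113385 218.27808237] [307.76740432 226.14109639]
```

View pics/s4c.png

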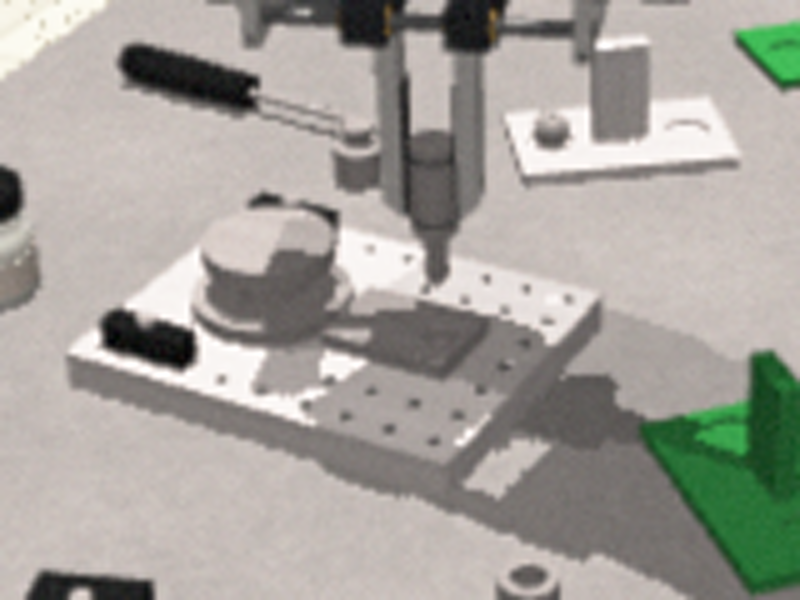

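View pics/w4.png

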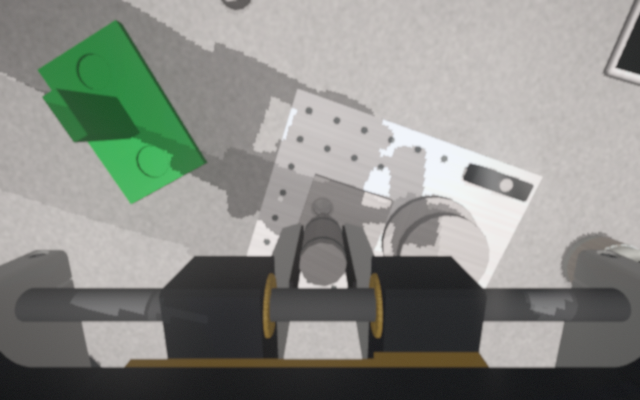

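Run:
```python
from h import *
import numpy as np
im=cv2.imread('pics/w4.png')[160:260,260:400]
im=cv2.convertScaleAbs(im,alpha=1.6)
cv2.imwrite('pics/w4c.png',cv2.resize(im,(784,560),interpolation=cv2.INTER_CUBIC))
```

```text
(no output)
```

View pics/w4c.png

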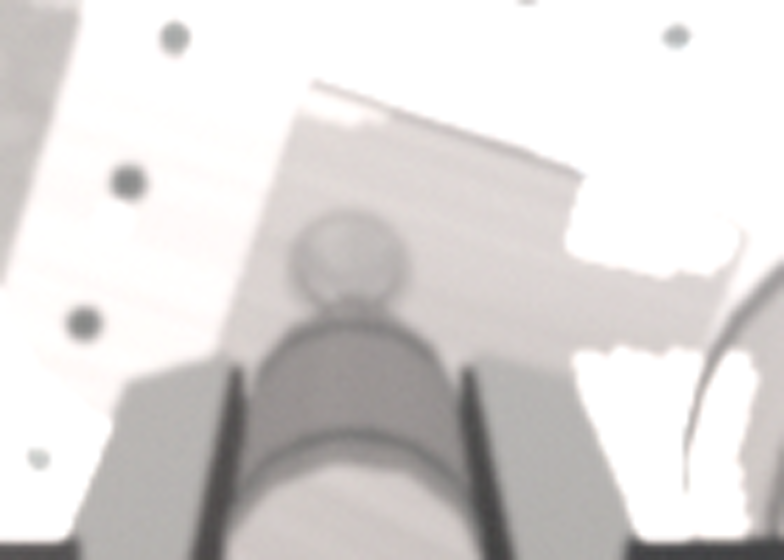

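>>> jog_arm --pt "0 0 -0.01 0" --pt "0 0 -0.02 0" --pt "0 0 -0.025 0" --pt "0 0 -0.03 0" --pt "0 0 -0.034 0" --pt "0 0 -0.038 0" --pt "0 0 -0.038 0" --pt "0 0 -0.038 0"

```text
time: 11.25
tcp_pos: [0.5302, 0.0153, 0.0626]
eef_rot: [0.992, 0.123, 0.0, 0.0]
contact_force: [-0.0, -0.3, -1.2]
grip_width: 0.0233
```

>>> jog_arm --pt "0 0 -0.005 0" --pt "0 0 -0.01 0" --pt "0 0 -0.014 0" --pt "0 0 -0.017 0" --pt "0 0 -0.019 0" --pt "0 0 -0.021 0" --pt "0 0 -0.022 0" --pt "0 0 -0.022 0" --pt "0 0 -0.022 0"

```text
time: 12.38
tcp_pos: [0.5302, 0.0153, 0.0414]
eef_rot: [0.992, 0.123, -0.0, 0.0]
contact_force: [-2.2, 0.2, 5.4]
grip_width: 0.0234
```

>>> jog_arm --pt "0 0 -0.001 0" --pt "0 0 -0.0015 0" --pt "0 0 -0.0015 0"

```text
time: 12.75
tcp_pos: [0.5303, 0.0153, 0.0414]
eef_rot: [0.992, 0.123, -0.001, 0.0]
contact_force: [-8.0, 0.7, 16.7]
grip_width: 0.0237
```

>>> jog_arm --pt "0 0 0.001 0" --pt "0 0 0.001 0" --pt "0 0 0.001 0" --pt "0 0 0.001 0" --hand 0.05

```text
time: 13.25
tcp_pos: [0.5298, 0.0154, 0.0397]
eef_rot: [0.992, 0.123, -0.0, -0.0]
contact_force: [-0.1, 0.5, -0.3]
grip_width: 0.0497
```

>>> jog_arm --pt "0 0 0.005 0" --pt "0 0 0.015 0" --pt "0 0 0.03 0" --pt "0 0 0.06 0" --pt "0 0 0.1 0" --pt "0 0 0.13 0" --pt "0 0 0.14 0" --pt "0 0 0.14 0"

```text
time: 14.25
tcp_pos: [0.5302, 0.0153, 0.1805]
eef_rot: [0.992, 0.123, 0.001, 0.0]
contact_force: [-0.2, -0.5, -0.6]
grip_width: 0.0503
```

Run:
```python
from h import *
s=r.read_state();print(s['time'],s['tcp_pos'],s['eef_rot'],s['grip_width'])
q=r.camera('side');save(q,'s5')
c=cv2.resize(q['image'][150:290,220:400],(770,600),interpolation=cv2.INTER_CUBIC);cv2.imwrite('pics/s5c.png',c[...,::-1])
print(proj(q,(0.53,.0155,.08)),proj(q,(.53,.0155,.03)))
for d in r.spot_in(q,'pin_knob'):print(d)
```

```text
14.25 [0.53018956 0.01529211 0.18047717] [9.92385646e-01 1.23168028e-01 5.71988196e-04 1.98881396e-04] 0.05030976834108607
[307.6678827  218.75508223] [308.29650368 235.9988392 ]
{'rect': [299.6, 216.4, 16.7, 22.9], 'conf': 0.49}
{'rect': [234.2, 205.7, 108.1, 61.9], 'conf': 0.21}
```

View pics/s5c.png

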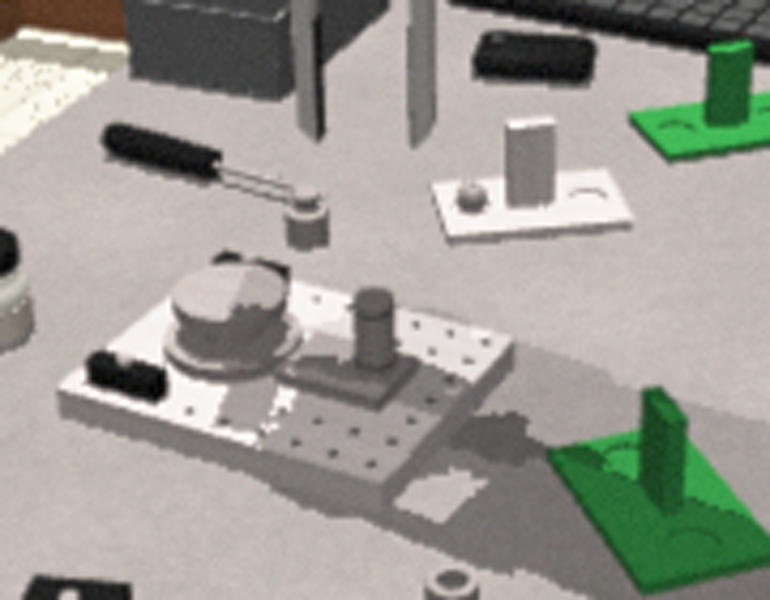

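>>> jog_arm --pt "0.0 -0.02 0 -5" --pt "0.0 -0.05 0 -14" --pt "0.0 -0.09 0 -23" --pt "0.001 -0.14 0 -32" --pt "0.002 -0.19 0 -42" --pt "0.004 -0.23 0 -52" --pt "0.006 -0.26 0 -62" --pt "0.006 -0.275 0 -70" --pt "0.006 -0.278 0 -73" --pt "0.006 -0.278 -0.01 -73" --pt "0.006 -0.278 -0.04 -73" --pt "0.006 -0.278 -0.07 -73" --pt "0.006 -0.278 -0.07 -73" --pt "0.006 -0.278 -0.07 -73"

```text
time: 16.1
tcp_pos: [0.5362, -0.2626, 0.1103]
eef_rot: [0.871, -0.491, 0.0, 0.0]
contact_force: [-0.1, 0.5, 0.4]
grip_width: 0.0501
```

Run:
```python
from h import *
s=r.read_state();print(s['time'],s['tcp_pos'],s['eef_rot'],s['grip_width'])
q=R.from_quat(s['eef_rot']).as_matrix()[:,0];print('jaw',np.degrees(np.arctan2(q[1],q[0])))
p=r.camera('wrist');save(p,'w6');print(proj(p,(.5360,-.263,.07)))
```

```text
16.1 [ 0.53624676 -0.26262027  0.11032375] [ 8.71168322e-01 -4.90984450e-01  1.59319685e-04  1.58971544e-05] 0.05013785176393925
jaw -58.810616215707746
[322.91356374 218.91225028]
```

View pics/w6.png

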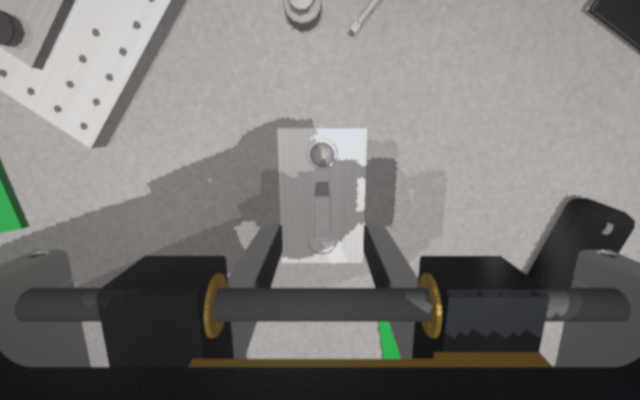

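>>> jog_arm --pt "0 0 -0.015 0" --pt "0 0 -0.04 0" --pt "0 0 -0.06 0" --pt "0 0 -0.075 0" --pt "0 0 -0.083 0" --pt "0 0 -0.087 0" --pt "0 0 -0.087 0" --pt "0 0 -0.087 0" --pt "0 0 -0.087 0"

```text
time: 17.27
tcp_pos: [0.5363, -0.2629, 0.0235]
eef_rot: [0.871, -0.491, 0.0, 0.0]
contact_force: [0.4, -0.3, -0.4]
grip_width: 0.05
```

>>> jog_arm --pt "0 0 0 0" --pt "0 0 0 0" --pt "0 0 0 0" --pt "0 0 0 0" --pt "0 0 0 0" --pt "0 0 0 0" --pt "0 0 0 0" --pt "0 0 0 0" --hand 0.0 --grip_force 40

```text
time: 18.27
tcp_pos: [0.5359, -0.2626, 0.0229]
eef_rot: [0.871, -0.491, -0.0, -0.0]
contact_force: [-1.3, 0.1, 0.6]
grip_width: 0.0117
```

>>> jog_arm --pt "0 0 0.002 0" --pt "0 0 0.006 0" --pt "0 0 0.012 0" --pt "0 0 0.02 0" --pt "0 0 0.03 0" --pt "0 0 0.041 0" --pt "0 0 0.053 0" --pt "0 0 0.066 0" --pt "0 0 0.08 0" --pt "0 0 0.092 0" --pt "0 0 0.102 0" --pt "0 0 0.11 0" --pt "0 0 0.116 0" --pt "0 0 0.119 0" --pt "0 0 0.12 0" --pt "0 0 0.12 0" --pt "0 0 0.12 0"

```text
time: 20.4
tcp_pos: [0.5358, -0.2626, 0.1426]
eef_rot: [0.871, -0.491, -0.0, -0.0]
contact_force: [0.2, -0.2, -2.8]
grip_width: 0.0118
```

Run:
```python
from h import *
s=r.read_state();print(s['time'],s['tcp_pos'],s['eef_rot'],s['grip_width'],s['contact_force'])
p=r.camera('wrist');save(p,'w7');q=r.camera('side')
c=cv2.resize(q['image'][90:230,270:450],(770,600),interpolation=cv2.INTER_CUBIC);cv2.imwrite('pics/s7c.png',c[...,::-1])
```

```text
20.4 [ 0.5358198  -0.26255632  0.14261103] [ 8.70991845e-01 -4.91297361e-01 -3.25893155e-04 -4.92584702e-05] 0.011833128509597893 [ 0.1847426  -0.20889683 -2.83717857]
```

View pics/s7c.png

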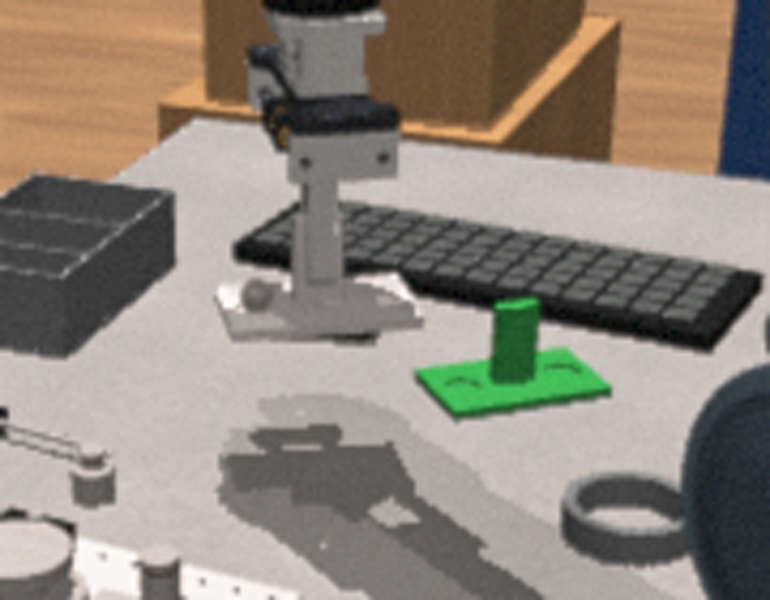

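View pics/w7.png

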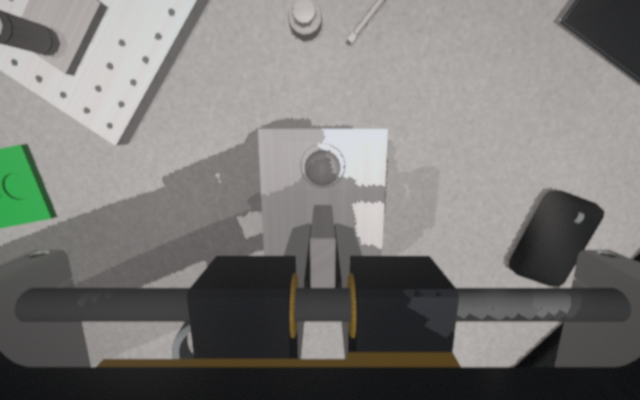

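>>> jog_arm --pt "0.001 0.003 0 0" --pt "0.004 0.011 0 0" --pt "0.009 0.025 0 0" --pt "0.015 0.044 0 0" --pt "0.023 0.066 0 0" --pt "0.031 0.09 0 0" --pt "0.039 0.114 0 0" --pt "0.048 0.139 0 0" --pt "0.056 0.163 0 0" --pt "0.064 0.187 0 0" --pt "0.072 0.209 0 0" --pt "0.079 0.229 0 0" --pt "0.085 0.246 0 0" --pt "0.089 0.259 0 0" --pt "0.092 0.267 0 0" --pt "0.093 0.27 0 0" --pt "0.093 0.27 0 0" --pt "0.093 0.27 0 0"

```text
time: 22.75
tcp_pos: [0.6289, 0.0069, 0.1429]
eef_rot: [0.871, -0.492, -0.0, 0.0]
contact_force: [-0.3, 0.7, -3.4]
grip_width: 0.0122
```

>>> jog_arm --pt "0 0 -0.002 0" --pt "0 0 -0.006 0" --pt "0 0 -0.01 0" --pt "0 0 -0.014 0" --pt "0 0 -0.018 0" --pt "0 0 -0.02 0" --pt "0 0 -0.02 0" --pt "0 0 -0.02 0" --pt "0 0 -0.02 0" --pt "0 0 -0.02 0"

```text
time: 24.0
tcp_pos: [0.6291, 0.0073, 0.1231]
eef_rot: [0.871, -0.491, 0.0, -0.0]
contact_force: [0.3, -0.5, -2.3]
grip_width: 0.012
```

Run:
```python
from h import *
s=r.read_state();print(s['time'],s['tcp_pos'],s['eef_rot'],s['grip_width'],s['contact_force'])
t=s['tcp_pos'];M=R.from_euler('z',31.2,degrees=True).as_matrix()
q=r.camera('side');p=r.camera('wrist');save(p,'w8');o=r.camera('top')
for n,k in (('side',q),('wrist',p),('top',o)):
    im=k['image'][...,::-1].copy()
    for z in (0,.008):
        P=np.array([proj(k,np.array([t[0],t[1],t[2]-.0229])+M@[a*.065,b*.04,z]) for a,b in((1,1),(1,-1),(-1,-1),(-1,1))])
        im=cv2.resize(im,None,fx=1,fy=1)
        for u in P: cv2.circle(im,tuple(np.round(u).astype(int)),1,(0,0,255) if z else (255,0,255),-1)
    u=proj(k,t);x0=int(np.clip(u[0]-90,0,460));y0=int(np.clip(u[1]-70,0,260))
    cv2.imwrite(f'pics/{n}8c.png',cv2.resize(im[y0:y0+140,x0:x0+180],(770,600),interpolation=cv2.INTER_CUBIC))
```

```text
24.0 [0.62907724 0.00733616 0.12309581] [ 8.71013412e-01 -4.91259219e-01  1.17456652e-04 -4.50893819e-05] 0.011962225309501183 [ 0.2754027  -0.47610566 -2.33646502]
```

View pics/side8c.png

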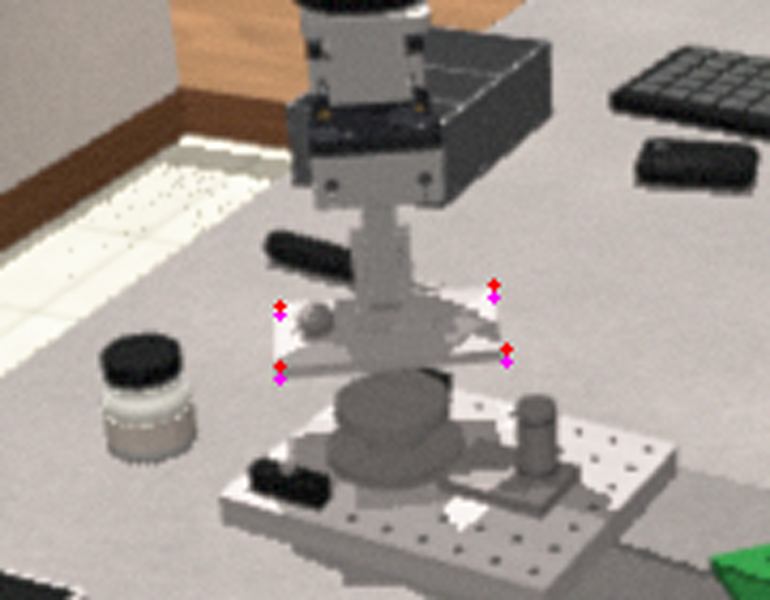

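View pics/w8.png

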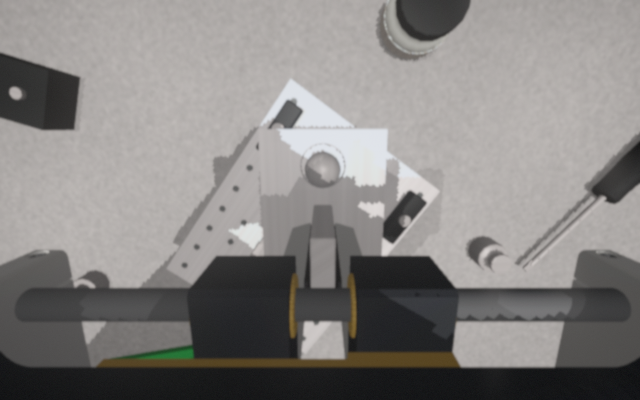

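View pics/top8c.png

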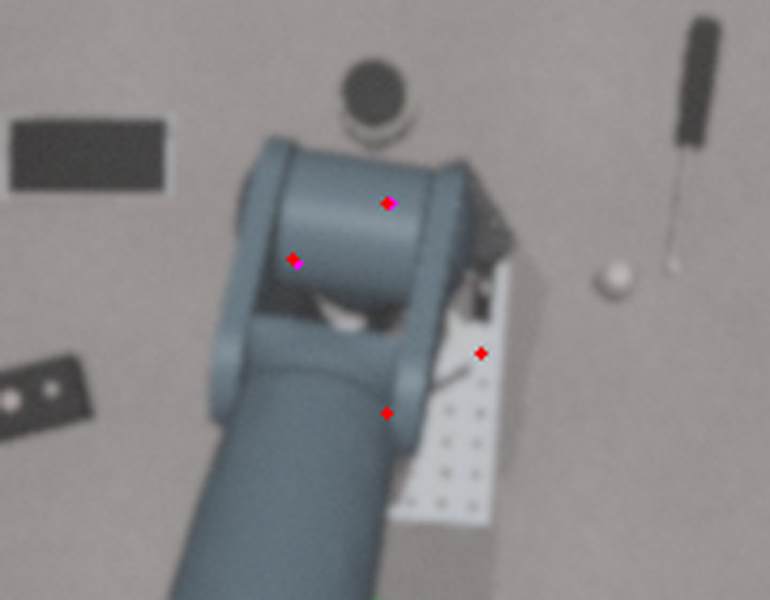

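Run:
```python
from h import *
s=r.read_state();print(np.abs(s['qd']).max(),s['time']);print(r.finish_job())
```

```text
0.0024352674911471773 24.15
the job is handed in; nothing more can be done
None
```

The job is handed in at 24.15 s of the 58 s allowed. The pin is in the flange hole and released, and the arm is holding the tray over the platen.

- **Pin:** I took it from its holder and pushed it into the flange hole with no force on the way in. It stopped at the expected height, within about 0.1 mm. The push there reached about 17 N before I let go. The side picture afterwards shows the knob standing alone with its shoulder on the flange, about a pixel from where a fully seated pin should appear.
- **Tray:** I lifted the white aluminium tray with the ball by its handle, not one of the green look-alikes. It is held at TCP (0.629, 0.007, 0.123), which puts its underside about 40 mm above the platen's face. It clears the pin's knob by about 20 mm. The tool is vertical, the arm was still, and the wrist picture shows the ball in its pocket.
- **Checks that were loose:**
  - The cameras put the flange hole and the platen's centre up to about 2 mm apart, so the tray's centring is good to about that.
  - The tray's corners in the last side picture lie within about 1–2 px of where they should be for a level tray.
  - In the last top picture the arm hid most of the tray, so that view confirmed nothing about it.
- **Other things on the bench:** nothing else was touched on purpose, and nothing looked moved in the last pictures. They do not cover the whole bench.

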